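# Unclip a battery module's service cover

## Task

Squeeze the two side tabs of the snap-fit service cover on the battery module to free it, take it off, and lay it flat, right way up, inside the open parts tray, so that nothing sticks up above the tray's rim. Set it down gently rather than dropping or throwing it, and leave the meter, the loose cell and the screwdriver where they are.

Things in the scene. Friction and masses are not known exactly. Their poses are not given: they have to be found in the camera images.
- cover_mid (a point): Dark grey plastic snap cover, about 130 g, its plate 112 (x) x 76 (y) x 4 mm lying on the module's top. Two upright tabs rise from the plate at +y and -y. This point: centre line midway between the tabs, 15 mm above the plate's upper face, 19 mm above its underside. z up, y from tab to tab. Feet reach 12 mm below the plate: laid on a flat floor the cover is level, this point 31 mm up, 46 mm high in all.
- tab_a_face (a point): Centre of the outer face of the cover's +y tab: an upright paddle 34 mm wide (along the cover's x), 5 mm thick, its top 30 mm above the plate; this point is 15 mm below the top. The two outer faces are 54 mm apart at rest; each tab slides 8 mm towards the other, to 38 mm apart.
- tab_b_face (a point): The same on the -y tab. The seated cover has about 1 mm of play. A hook on each tab's foot catches 3 mm under the rim of the module's opening: both tabs must be pushed in by more than 3 mm, and kept so while lifting; the cover is free once raised by 12 mm.
- tab_a (a joint): Inward travel of the cover's +y tab, m: 0 sprung out (hooked), 0.008 fully in. Spring force 2 N at 0, 6 N fully in, then a hard stop by which the cover can be carried. Springs back out when let go.
- tab_b (a joint): The same for the cover's -y tab.
- module: Battery module fixed to the bench: aluminium block, white top, black end frames, 209 (x) x 128 (y) x 50 mm high; origin at the centre of its underside, z up. The cover sits centred on its top, axes along the module's, over a 100 x 58 mm opening with a control board inside. Brass terminals with studs, 16 mm high, stand on its top at x = +82 and -82 mm, y = +35 mm.
- tray: Open, empty grey plastic parts tray fixed to the bench, 188 (x) x 158 (y) x 58 mm high outside, walls and floor 4 mm thick; origin at the centre of its underside, z up. The cover fits in it at any yaw.
- meter: Bystander: grey handheld meter lying on the bench, 160 by 78 by 34 mm; origin at the centre of its underside. Leave alone.
- cell: Bystander: bare aluminium battery cell lying flat, 140 by 90 by 27 mm, with two copper contacts; origin at the centre of its underside. Leave alone.
- screwdriver: Bystander: screwdriver lying on the bench; origin under its middle. Leave alone.
Mind the look-alikes: they are no part of the job. What is shaped like the part that bears cover_mid but brown or turquoise is not meant.

How it is judged:
By the outcome, as a careful person would: the job done as asked, in the order asked, and still so for the second after the job is handed in, with the robot touching nothing.
It also fails if it takes over 38 s, if anything falls off the work surface, if the arm or the gripper's body presses on something with over 40 N, if the wrist force passes 120 N, or if a joint passes its speed limit or range.

## Robot

A 7-joint arm with a two-finger parallel gripper is mounted at the origin on the work surface. World frame = base frame: x ahead of the robot, y to its left, z up, the work surface at z = 0. Lengths are in m, angles in rad, forces in N, time in s.
With the tool pointing down it reaches from about 0.425 to 1.025 m from the base axis. Payload 9.4 kg.
Tool frame: the origin (TCP) lies between the finger pads; the fingertips stand 25 mm ahead of it and the grasp point (between the pads) lies 6 mm ahead of it; z points along the fingers, y is the line along which they close (so a half turn about z gives the same grasp; the last joint's range is limited). The gripper opens to 85 mm and grips with 20 to 120 N. Pads are 22 mm wide; open, the fingers measure 114 mm over their backs; the gripper's body (76 mm by 85 mm) begins 54 mm behind the grasp point. The pads swing forward as they close: fully open they stand 13 mm farther back than shut.
Start: joints at [-0.077, 0.599, -0.003, 1.599, 0.002, 0.943, -0.08], TCP at [0.725, -0, 0.256] pointing down, gripper open.
Joint ranges: [-2.57, 2.57], [-0.35, 1.97], [-1.29, 1.29], [0.11, 2.56], [-1.05, 4.19], [0.11, 1.86], [-2.63, 2.63]. Speed limits (rad/s): [2.22, 2.22, 3.01, 3.01, 3.14, 3.14, 3.14].

## Interface

Orientations are given as a 3x3 rotation matrix whose columns are the frame's x, y, z axes.
In Python, from station import bot gives the robot as it stands. The module is installed in compiled form; this text tells all that it offers.
- The arm moves only by the tool servo_tool, never from a script. Its argument "steps" is a list of rows, each a list of 3 entries, a list of its own where there are three numbers: the closure, from 0 (fully open) to 1 (shut), then the shift along the tool's x, y, z in mm, then the turn, a rotation vector about the tool's x, y, z in rad. In form: [[fingers, [tx, ty, tz], [ax, ay, az]], ...]. A call has 1 to 20 rows; each row is the pose to reach, as a shift and turn from the pose commanded when the call began, along the tool's axes at that moment; what a row does not reach only later rows make up. A row lasts 1/12 s, in which the tool goes at most 41.7 mm and 7.16 degrees, less where a joint would pass 70% of its speed; a pose out of reach is approached as far as the arm can. A call with a gripper value outside its range is refused whole. The fingers move at their own pace and stop on an object; "grip_force" is the grip in N (left out, the last holds). Time passes only in rows, so rows that repeat a pose let the fingers close. It gives the time, the measured TCP pose, the force, the opening and the grip force at its end, in the units of the state.
- bot.observe(): the state, without advancing time (a new reading comes with each control period).
- bot.get_image(name): name is "scene" or "side" or "wrist"; returns a dict with "pixels" (384x512x3 uint8, blue, green, red), "K" (3x3 intrinsics, pixels), "T" (4x4, takes a point from camera to world coordinates); the wrist camera has in their place "tool_from_camera" (4x4, takes a point from camera to tool coordinates, whose origin is the TCP and whose axes are the flange's). Camera axes: x right, y down, z forward; pixel columns grow to the right and rows downward; lengths in m; the calibration is good to about 2 mm. A picture is of the moment at which its call begins: read the wrist's pose just before it. There is no depth.
- bot.hand_in(): hands the job in; it is judged then, once.
The state is a dict: "t": time; "joints": joint angles; "qd": joint speeds; "joint_efforts": joint torques, N m; "ee_pos": TCP position; "ee_rot": TCP orientation; "ft_force": force on the tool from outside, world axes, zero at the start; "torque": the same for the moment, N m; "grip_width": opening from 0.0 (shut) to 1.0 (fully open); "grip_force": force on a finger pad.
Only numpy, scipy, OpenCV 4.12 (cv2) and the standard library are available. Lean on these libraries where they do the work, as an engineer would, in place of code of your own. Each camera call takes 0.05 s, during which the arm holds its last target. There are 200 camera calls.

## Working session

There is one attempt and no reset: what is moved stays moved. The work goes in short steps, Python scripts to look and compute and a tool call to move; the robot and the scene stay as the last step left them, time stands still between calls to the robot, and variables do not carry over. Pictures are saved under pics/ and viewed, at most 10 in all, crops included, and the job is handed in when it is done.

Besides the shell and the picture viewer there is one more tool, called after "Request:" as name([rows], argument=value, ...), one row to a line, values as JSON. servo_tool: Moves the arm, as the interface text tells. Its arguments: {"type":"object","properties":{"steps":{"type":"array","items":{"type":"array"}},"grip_force":{"type":"number"}},"required":["steps"]}

```bash
mkdir -p pics; python3 - <<'E'
from station import bot
import cv2,numpy as np
o=bot.observe();print(o['t'],o['ee_pos'],o['ee_rot'],o['grip_width'])
for n in ['scene','side','wrist']:
    d=bot.get_image(n);cv2.imwrite(f'pics/{n}0.png',d['pixels']);print(n,d['K'],d.get('T',d.get('tool_from_camera')))
    np.savez(f'{n}0.npz',**d)
a=[cv2.imread(f'pics/{n}0.png') for n in ['scene','side']]
cv2.imwrite('pics/two.png',cv2.resize(np.hstack(a),(800,300)))
E
```

```text
0.0 [ 7.24557804e-01 -3.27064057e-05  2.55397740e-01] [[-5.42260663e-05  9.99998723e-01 -1.59708899e-03]
 [ 9.99999985e-01  5.39645938e-05 -1.63760815e-04]
 [-1.63674420e-04 -1.59709785e-03 -9.99998711e-01]] 1.00348504548287
scene [[385.39109938   0.         249.41210791]
 [  0.         385.39109938 193.61186151]
 [  0.           0.           1.        ]] [[-0.64522326  0.46287888 -0.60780761  1.14571027]
 [ 0.76395711  0.38307467 -0.51925267  0.62528272]
 [-0.0075154  -0.79937284 -0.6007883   0.6957668 ]
 [ 0.          0.          0.          1.        ]]
side [[383.79818778   0.         251.15932561]
 [  0.         383.79818778 190.74006097]
 [  0.           0.           1.        ]] [[-0.72998552 -0.4824092   0.48415132  0.06639843]
 [-0.68320925  0.49576909 -0.53613257  0.60152325]
 [ 0.01860803 -0.72214567 -0.69149069  0.71888815]
 [ 0.          0.          0.          1.        ]]
wrist [[311.13731432   0.         253.70431534]
 [  0.         311.13731432 194.49135266]
 [  0.           0.           1.        ]] [[ 9.07470101e-05 -9.48280686e-01 -3.17433035e-01  8.15930969e-02]
 [ 9.99999586e-01  3.73572330e-04 -8.30110368e-04  1.15900633e-03]
 [ 9.05761828e-04 -3.17432828e-01  9.48280327e-01 -1.17279398e-01]
 [ 0.00000000e+00  0.00000000e+00  0.00000000e+00  1.00000000e+00]]
```

View pics/scene0.png

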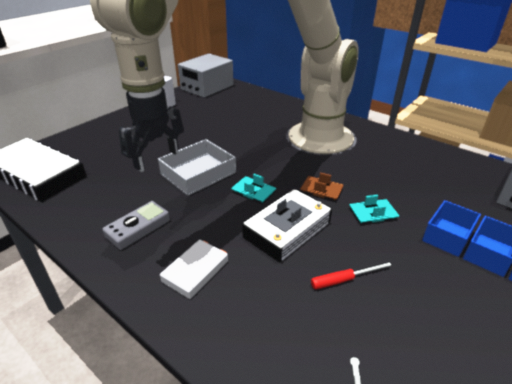

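View pics/wrist0.png

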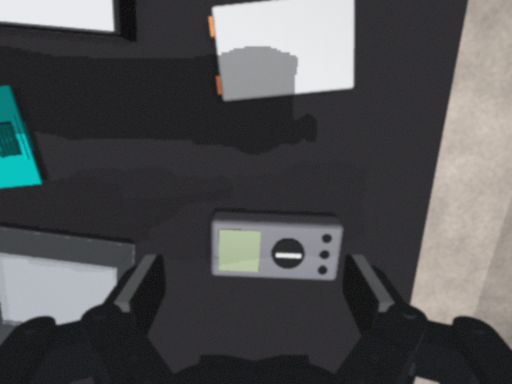

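Scene: dark grey cover on the white module at (288,212). Possible mix-ups are turquoise covers at (255,187) and (374,209) and a brown one at (322,186), all on the bench. The tray is at (198,166), meter (137,223), cell (195,267) and screwdriver (350,276). By the description I choose (288,212), and I'll check it in a close crop.

```bash
python3 - <<'E'
import cv2,numpy as np
a=cv2.imread('pics/scene0.png')[130:265,150:345]
b=cv2.imread('pics/side0.png')
a=cv2.resize(a,None,fx=4,fy=4,interpolation=cv2.INTER_CUBIC)
cv2.imwrite('pics/crop1.png',a)
E
```

```text
(no output)
```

View pics/crop1.png

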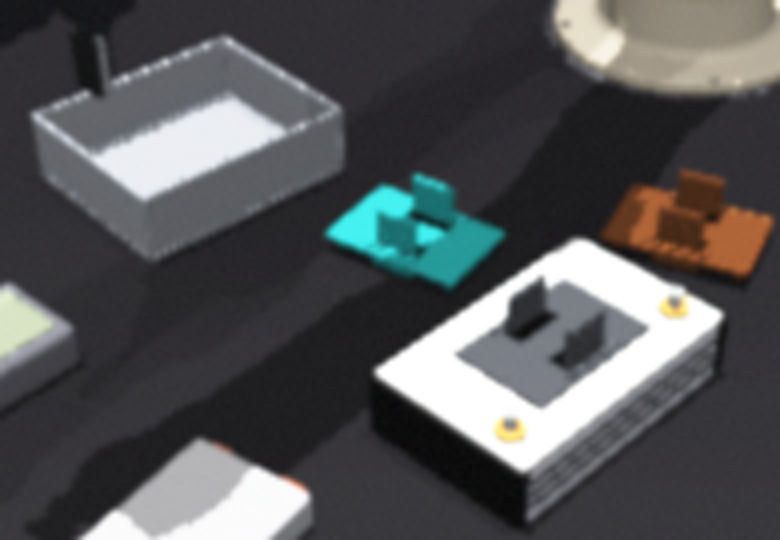

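View pics/side0.png

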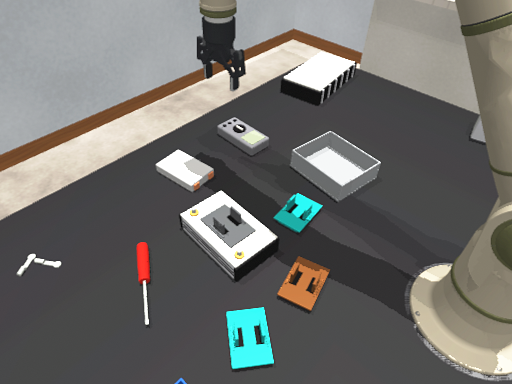

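The crop confirms the dark grey cover on the white-topped module: two upright tabs, plate corners at crop (457,353), (567,282), (647,328), (541,406), and brass terminals beside it. Next I'll find the module and tray poses.

```bash
cat > h.py <<'E'
import numpy as np
def ray(uv,K,T,z):
    uv=np.atleast_2d(uv).astype(float)
    d=np.c_[uv,np.ones(len(uv))]@np.linalg.inv(K).T@T[:3,:3].T
    return T[:3,3]+d*((z-T[2,3])/d[:,2])[:,None]
E
python3 - <<'E'
import numpy as np
from h import ray
d=np.load('scene0.npz');K,T=d['K'],d['T']
c=lambda p:np.array(p)/4+[150,130]-.375
np.set_printoptions(precision=4,suppress=True)
def rep(n,p,z):
    w=ray(c(p),K,T,z);e=np.roll(w,-1,0)-w
    print(n,w.mean(0),'len',np.linalg.norm(e,axis=1),'ang',np.degrees(np.arctan2(e[:,1],e[:,0])));print(w[:,:2])
rep('mod',[(375,373),(580,240),(722,318),(527,473)],.05)
rep('plate',[(457,353),(567,282),(647,328),(541,406)],.054)
rep('tray',[(33,115),(225,38),(343,108),(150,200)],.058)
rep('term',[(674,305),(510,428)],.06)
d=np.load('side0.npz');K,T=d['K'],d['T']
c=lambda p:np.array(p)
rep('mod side',[(181,208),(222,193),(276,236),(235,265)],.05)
rep('tray side',[(291,156),(332,133),(379,161),(340,187)],.058)
E
```

```text
mod [0.5021 0.2064 0.05  ] len [0.2006 0.1225 0.1984 0.1271] ang [174.7273  84.4208  -3.9429 -94.5477]
[[0.5964 0.135 ]
 [0.3967 0.1534]
 [0.4086 0.2754]
 [0.6065 0.2617]]
plate [0.5023 0.2061 0.054 ] len [0.1059 0.0686 0.1051 0.0709] ang [173.8428  84.3369  -4.9015 -95.0221]
[[0.5517 0.1657]
 [0.4464 0.1771]
 [0.4532 0.2453]
 [0.558  0.2364]]
tray [ 0.4617 -0.175   0.058 ] len [0.1859 0.1546 0.1854 0.1596] ang [171.3018  82.2641  -7.1559 -97.5385]
[[ 0.5432 -0.2669]
 [ 0.3594 -0.2388]
 [ 0.3802 -0.0856]
 [ 0.5641 -0.1087]]
term [0.5097 0.2434 0.06  ] len [0.1631 0.1631] ang [ -4.3672 175.6328]
[[0.4283 0.2496]
 [0.591  0.2372]]
mod side [0.4988 0.2014 0.05  ] len [0.1092 0.1876 0.1199 0.2108] ang [-107.5778  176.4491   84.6848   -7.3295]
[[0.6144 0.2438]
 [0.5814 0.1397]
 [0.3942 0.1514]
 [0.4053 0.2707]]
tray side [ 0.4518 -0.1668  0.058 ] len [0.1722 0.1688 0.1641 0.1682] ang [-96.2001 173.4954  83.5315  -3.7299]
[[ 0.545  -0.0887]
 [ 0.5264 -0.2599]
 [ 0.3587 -0.2408]
 [ 0.3772 -0.0778]]
```

Request:
servo_tool([
  [0,[206,-222,56],[0,0,-1.484]],
  [0,[206,-222,56],[0,0,-1.484]],
  [0,[206,-222,56],[0,0,-1.484]],
  [0,[206,-222,56],[0,0,-1.484]],
  [0,[206,-222,56],[0,0,-1.484]],
  [0,[206,-222,56],[0,0,-1.484]],
  [0,[206,-222,56],[0,0,-1.484]],
  [0,[206,-222,56],[0,0,-1.484]],
  [0,[206,-222,56],[0,0,-1.484]],
  [0,[206,-222,56],[0,0,-1.484]],
  [0,[206,-222,56],[0,0,-1.484]],
  [0,[206,-222,56],[0,0,-1.484]],
  [0,[206,-222,56],[0,0,-1.484]],
  [0,[206,-222,56],[0,0,-1.484]],
  [0,[206,-222,56],[0,0,-1.484]],
  [0,[206,-222,56],[0,0,-1.484]],
])

```text
t: 1.48
ee_pos: [0.503, 0.2059, 0.2003]
ee_rot: [[-0.996, 0.089, 0.0], [0.089, 0.996, -0.0], [-0.0, -0.0, -1.0]]
ft_force: [-0.4, -0.0, -0.2]
grip_width: 1.001
grip_force: 0.0
```

```bash
python3 - <<'E'
from station import bot
import cv2,numpy as np
o=bot.observe();print(o['t'],o['ee_pos'],o['ee_rot'],o['joints'])
d=bot.get_image('wrist');cv2.imwrite('pics/w1.png',d['pixels'])
np.savez('w1.npz',p=o['ee_pos'],R=o['ee_rot'],**d)
E
```

```text
1.4833 [0.5029989  0.20594981 0.20026456] [[-9.96004384e-01  8.93043504e-02  9.91373366e-06]
 [ 8.93043478e-02  9.96004372e-01 -1.55288701e-04]
 [-2.37420787e-05 -1.53782888e-04 -9.99999988e-01]] [-0.1899332   0.48772545 -0.42464422  2.05137068  0.31848117  0.66494378
  0.65754298]
```

View pics/w1.png

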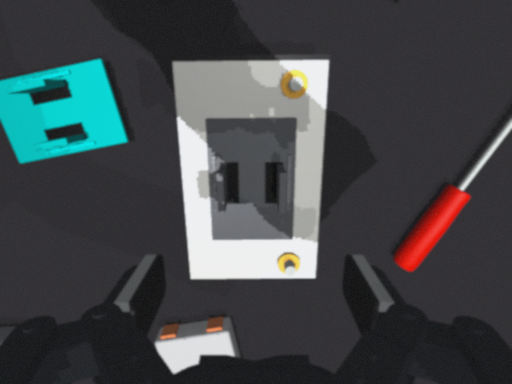

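The wrist view shows the dark grey cover, plate corners about (206,119), (296,118), (294,240), (212,240). Module top corners are (173,61), (329,59), (316,278), (190,279).

```bash
python3 - <<'E'
import numpy as np
from h import ray
d=np.load('w1.npz');B=np.eye(4);B[:3,:3]=d['R'];B[:3,3]=d['p'];T=B@d['tool_from_camera'];K=d['K']
np.set_printoptions(precision=4,suppress=True)
for n,p,z in [('plate',[(206,119),(296,118),(294,240),(212,240)],.054),('mod',[(173,61),(329,59),(316,278),(190,279)],.05)]:
    w=ray(p,K,T,z);e=np.roll(w,-1,0)-w
    print(n,w.mean(0),'tool mm',(w.mean(0)-d['p'])@d['R']*1e3,np.linalg.norm(e,axis=1),np.degrees(np.arctan2(e[:,1],e[:,0])))
E
```

```text
plate [0.4998 0.2048 0.054 ] tool mm [  3.0755  -1.4205 146.2647] [0.0743 0.1116 0.077  0.1108] [ 85.5019  -3.615  -95.1198 175.0113]
mod [0.4997 0.2048 0.05  ] tool mm [  3.2238  -1.4326 150.2647] [0.1236 0.2008 0.1256 0.2004] [ 85.5585  -4.4203 -94.5933 175.0179]
```

Request:
servo_tool([
  [0,[3,-1,30],[0,0,0]],
  [0,[3,-1,60],[0,0,0]],
  [0,[3,-1,80],[0,0,0]],
  [0,[3,-1,95],[0,0,0]],
  [0,[3,-1,105],[0,0,0]],
  [0,[3,-1,113],[0,0,0]],
  [0,[3,-1,113],[0,0,0]],
  [0,[3,-1,113],[0,0,0]],
], grip_force=40)

```text
t: 2.2
ee_pos: [0.5, 0.2054, 0.0874]
ee_rot: [[-0.996, 0.087, 0.0], [0.087, 0.996, -0.0], [-0.0, -0.0, -1.0]]
ft_force: [0.1, 0.6, 0.3]
grip_width: 1.001
grip_force: 0.0
```

Request:
servo_tool([
  [0.2,[0,0,0],[0,0,0]],
  [0.4,[0,0,0],[0,0,0]],
  [0.6,[0,0,0],[0,0,0]],
  [0.8,[0,0,0],[0,0,0]],
  [1,[0,0,0],[0,0,0]],
  [1,[0,0,0],[0,0,0]],
  [1,[0,0,0],[0,0,0]],
  [1,[0,0,0],[0,0,0]],
  [1,[0,0,0],[0,0,0]],
  [1,[0,0,0],[0,0,0]],
])

```text
t: 3.03
ee_pos: [0.5005, 0.2053, 0.0886]
ee_rot: [[-0.996, 0.087, 0.002], [0.087, 0.996, 0.0], [-0.002, 0.0, -1.0]]
ft_force: [-1.4, -1.5, 14.0]
grip_width: 0.419
grip_force: 38.8
```

```bash
python3 - <<'E'
from station import bot
import cv2,numpy as np
o=bot.observe();print(o['t'],o['ee_pos'],o['grip_width'])
a=bot.get_image('wrist')['pixels'][100:384];b=bot.get_image('scene')['pixels'][140:260,210:360]
b=cv2.resize(b,(355,284))
cv2.imwrite('pics/g1.png',cv2.resize(np.hstack([a,b]),(800,262)))
E
```

```text
3.0333 [0.50045903 0.20527088 0.08860482] 0.41918033522255826
```

View pics/g1.png

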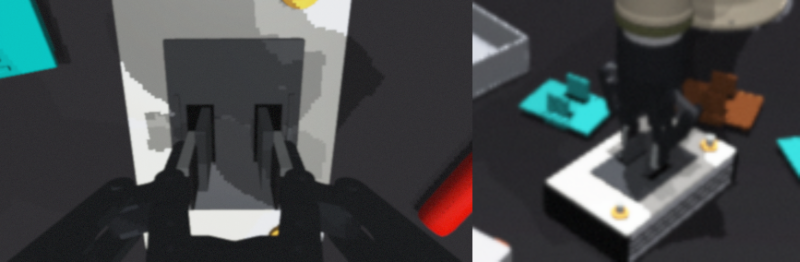

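The pads have squeezed both tabs to an opening of 0.42, about the 38 mm hard stop. Now I'll lift slowly.

Request:
servo_tool([
  [1,[0,0,-3],[0,0,0]],
  [1,[0,0,-6],[0,0,0]],
  [1,[0,0,-10],[0,0,0]],
  [1,[0,0,-14],[0,0,0]],
  [1,[0,0,-20],[0,0,0]],
  [1,[0,0,-30],[0,0,0]],
  [1,[0,0,-45],[0,0,0]],
  [1,[0,0,-65],[0,0,0]],
  [1,[0,0,-90],[0,0,0]],
  [1,[0,0,-110],[0,0,0]],
  [1,[0,0,-110],[0,0,0]],
  [1,[0,0,-110],[0,0,0]],
])

```text
t: 4.13
ee_pos: [0.5004, 0.2054, 0.1988]
ee_rot: [[-0.996, 0.087, 0.003], [0.087, 0.996, 0.001], [-0.003, 0.001, -1.0]]
ft_force: [0.0, 0.1, -1.2]
grip_width: 0.415
grip_force: 41.2
```

```bash
python3 - <<'E'
from station import bot
import cv2,numpy as np
o=bot.observe();print(o['t'],o['ee_pos'],o['grip_width'],o['ft_force'])
a=bot.get_image('wrist')['pixels'][100:384];b=bot.get_image('side')['pixels'][100:290,150:388]
b=cv2.resize(b,(355,284))
cv2.imwrite('pics/g2.png',cv2.resize(np.hstack([a,b]),(800,262)))
E
```

```text
4.1333 [0.50041437 0.20536145 0.19878369] 0.41465779838126215 [ 0.04578651  0.10552394 -1.1787049 ]
```

View pics/g2.png

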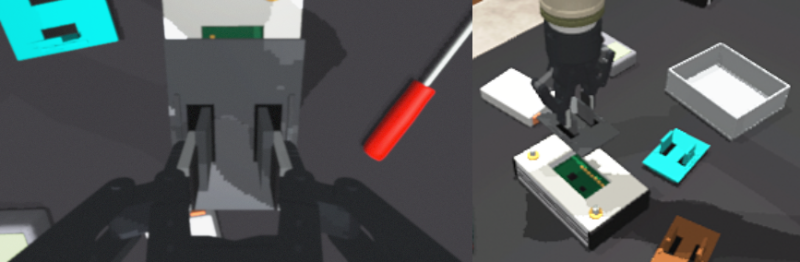

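The cover came off cleanly and hangs level, with the green board exposed in the side view. Moving over the tray.

Request:
servo_tool([
  [1,[0,-8,0],[0,0,0]],
  [1,[1,-24,0],[0,0,0]],
  [1,[2,-48,0],[0,0,0.01]],
  [1,[3,-78,0],[0,0,0.01]],
  [1,[4,-110,0],[0,0,0.01]],
  [1,[5,-142,0],[0,0,0.02]],
  [1,[5,-174,0],[0,0,0.02]],
  [1,[6,-206,0],[0,0,0.02]],
  [1,[7,-238,0],[0,0,0.03]],
  [1,[8,-270,0],[0,0,0.03]],
  [1,[9,-302,0],[0,0,0.03]],
  [1,[10,-332,0],[0,0,0.03]],
  [1,[10,-356,0],[0,0,0.03]],
  [1,[10,-372,0],[0,0,0.03]],
  [1,[10,-379,0],[0,0,0.03]],
  [1,[10,-379,0],[0,0,0.03]],
  [1,[10,-379,0],[0,0,0.03]],
  [1,[10,-379,0],[0,0,0.03]],
])

```text
t: 5.73
ee_pos: [0.4572, -0.1701, 0.1971]
ee_rot: [[-0.993, 0.115, -0.0], [0.115, 0.993, 0.001], [0.0, 0.001, -1.0]]
ft_force: [-0.4, 0.4, -1.6]
grip_width: 0.417
grip_force: 41.2
```

```bash
python3 - <<'E'
from station import bot
import cv2,numpy as np
o=bot.observe();print(o['t'],o['ee_pos'],o['grip_width'],o['ft_force'])
d=bot.get_image('wrist');cv2.imwrite('pics/w2.png',d['pixels'])
np.savez('w2.npz',p=o['ee_pos'],R=o['ee_rot'],**d)
E
```

```text
5.7333 [ 0.45717076 -0.17012584  0.19707688] 0.4169893820690266 [-0.41588666  0.40781881 -1.60354815]
```

View pics/w2.png

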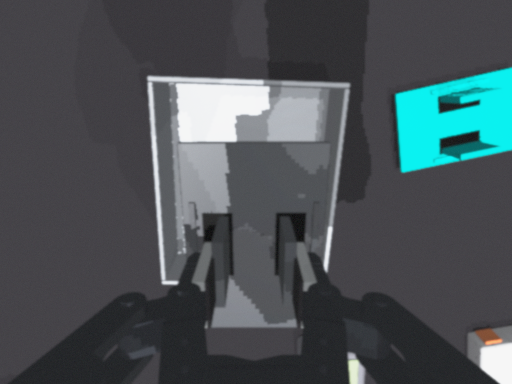

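The tray rim corners are at about (149,77), (348,85) and (163,283). The cover is held level above it.

```bash
python3 - <<'E'
import numpy as np
from h import ray
d=np.load('w2.npz');B=np.eye(4);B[:3,:3]=d['R'];B[:3,3]=d['p'];T=B@d['tool_from_camera'];K=d['K']
w=ray([(149,77),(348,85),(163,283)],K,T,.058);t=(w-d['p'])@d['R']*1e3
print(w.round(4),'tool',t.round(1),'centre',((t[1]+t[2])/2).round(1),np.linalg.norm(w[0]-w[1]),np.linalg.norm(w[0]-w[2]))
E
```

```text
[[ 0.358  -0.2398  0.058 ]
 [ 0.3814 -0.0874  0.058 ]
 [ 0.5411 -0.2673  0.058 ]] tool [[ 90.5 -80.7 139.1]
 [ 84.7  73.4 139.2]
 [-94.6 -87.  139. ]] centre [ -5.   -6.8 139.1] 0.15419036896307928 0.18515712304972218
```

Request:
servo_tool([
  [1,[-2,-3,8],[0,0,0.01]],
  [1,[-5,-7,25],[0,0,0.03]],
  [1,[-5,-7,45],[0,0,0.03]],
  [1,[-5,-7,65],[0,0,0.03]],
  [1,[-5,-7,85],[0,0,0.03]],
  [1,[-5,-7,103],[0,0,0.03]],
  [1,[-5,-7,117],[0,0,0.03]],
  [1,[-5,-7,127],[0,0,0.03]],
  [1,[-5,-7,132],[0,0,0.03]],
  [1,[-5,-7,135],[0,0,0.03]],
  [1,[-5,-7,137],[0,0,0.03]],
  [1,[-5,-7,138],[0,0,0.03]],
  [1,[-5,-7,138],[0,0,0.03]],
])

```text
t: 6.87
ee_pos: [0.4615, -0.179, 0.0596]
ee_rot: [[-0.989, 0.146, 0.001], [0.146, 0.989, -0.0], [-0.001, -0.0, -1.0]]
ft_force: [0.2, 0.6, -1.6]
grip_width: 0.416
grip_force: 41.2
```

Not touching yet, so I'll keep going down in small steps.

Request:
servo_tool([
  [1,[0,0,1],[0,0,0]],
  [1,[0,0,2],[0,0,0]],
  [1,[0,0,3],[0,0,0]],
  [1,[0,0,4],[0,0,0]],
  [1,[0,0,4],[0,0,0]],
])

```text
t: 7.28
ee_pos: [0.4612, -0.179, 0.0552]
ee_rot: [[-0.989, 0.146, -0.0], [0.146, 0.989, -0.0], [0.0, -0.0, -1.0]]
ft_force: [0.1, 0.1, -0.8]
grip_width: 0.419
grip_force: 41.2
```

Request:
servo_tool([
  [1,[0,0,0.5],[0,0,0]],
  [1,[0,0,1],[0,0,0]],
  [1,[0,0,1],[0,0,0]],
])

```text
t: 7.53
ee_pos: [0.4613, -0.179, 0.0548]
ee_rot: [[-0.989, 0.146, 0.0], [0.146, 0.989, -0.0], [-0.0, -0.0, -1.0]]
ft_force: [-1.8, 0.8, 6.7]
grip_width: 0.41
grip_force: 43.1
```

Contact with the tray floor at 6.7 N. Next I'll open, easing down a little to offset the pads swinging back.

Request:
servo_tool([
  [0.5,[0,0,0.5],[0,0,0]],
  [0.45,[0,0,1.5],[0,0,0]],
  [0.35,[0,0,2],[0,0,0]],
  [0.25,[0,0,2],[0,0,0]],
  [0.15,[0,0,2],[0,0,0]],
  [0.1,[0,0,2],[0,0,0]],
  [0.1,[0,0,2],[0,0,0]],
  [0.1,[0,0,2],[0,0,0]],
])

```text
t: 8.2
ee_pos: [0.4613, -0.179, 0.0523]
ee_rot: [[-0.989, 0.146, 0.0], [0.146, 0.989, -0.0], [-0.0, -0.0, -1.0]]
ft_force: [-0.1, 0.4, -0.0]
grip_width: 0.897
grip_force: 0.0
```

Request:
servo_tool([
  [0.1,[0,0,-5],[0,0,0]],
  [0.1,[0,0,-15],[0,0,0]],
  [0.1,[0,0,-30],[0,0,0]],
  [0.1,[0,0,-60],[0,0,0]],
  [0.1,[0,0,-90],[0,0,0]],
  [0.1,[0,0,-120],[0,0,0]],
  [0.1,[0,0,-150],[0,0,0]],
  [0.1,[0,0,-160],[0,0,0]],
  [0.1,[0,0,-160],[0,0,0]],
])

```text
t: 8.95
ee_pos: [0.4622, -0.1795, 0.2151]
ee_rot: [[-0.989, 0.147, 0.005], [0.147, 0.989, -0.002], [-0.005, -0.001, -1.0]]
ft_force: [-0.7, -0.8, 0.0]
grip_width: 0.899
grip_force: 0.0
```

```bash
python3 - <<'E'
from station import bot
import cv2,numpy as np
o=bot.observe();print(o['t'],o['ee_pos'],o['grip_width'],o['ft_force'])
a=bot.get_image('wrist')['pixels'];b=bot.get_image('side')['pixels'][100:250,250:420]
b=cv2.resize(b,(435,384))
cv2.imwrite('pics/f.png',cv2.resize(np.hstack([a,b]),(800,324)))
E
```

```text
8.95 [ 0.46221826 -0.17947736  0.21513681] 0.8992090399931519 [-0.69027555 -0.80257613  0.04797733]
```

View pics/f.png

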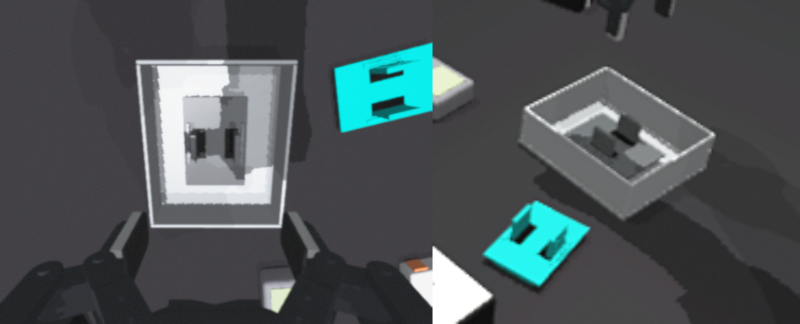

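The cover lies flat and upright in the middle of the tray, below the rim, and the gripper is clear.

```bash
python3 -c "
from station import bot
print(bot.hand_in())"
```

```text
the job is handed in; nothing more can be done
None
```

I freed the dark grey cover by its tabs and set it down gently, flat and right way up, below the tray's rim; the meter, cell and screwdriver weren't touched, and the job was handed in at about 9 s (no verdict was returned).

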